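Find and mark the high spot of a wheel

ROBOT

A 6-joint arm with a two-finger parallel gripper is mounted at the origin on the work surface. World frame = base frame: x ahead of the robot, y to its left, z up, the work surface at z = 0. Lengths are in mm, angles in rad, forces in N, time in s.
With the tool pointing down it reaches from about 250 to 775 mm from the base axis. Payload 4 kg.
Tool frame: the origin (TCP) lies at the centre of the arm's flange, where the gripper is bolted on; the fingertips stand 173 mm ahead of it and the grasp point (between the pads) lies 155 mm ahead of it; z points along the fingers, y is the direction in which the jaws open and shut (so a half turn about z gives the same grasp; the last joint's range is limited). The gripper opens to 85 mm and grips with 20 to 120 N. Pads are 22 mm wide; open, the fingers measure 114 mm over their backs; the gripper's body (76 mm by 85 mm) begins 54 mm behind the grasp point. The pads swing forward as they close: fully open they stand 13 mm farther back than shut.
Start: joints at [0.999, 0.087, 1.371, -0, 1.684, -0.103], TCP at [248.501, 490.66, 404.741] pointing down, gripper open.
Joint ranges: [-3.1, 3.1], [-0.76, 2.03], [0.27, 2.55], [-1.08, 4.22], [0.17, 2.65], [-2.57, 2.57]. Speed limits (rad/s): [2.79, 2.79, 3.14, 3.14, 3.14, 3.14].

INTERFACE

Orientations are given as a unit quaternion [x, y, z, w].
In Python, from rig import r gives the robot as it stands. The module is installed in compiled form; this text tells all that it offers.
- The arm moves only by the shell command python3 -m pendant 'ROWS' [FORCE]. ROWS is JSON, a list of rows, each a list of 3 entries, a list of its own where there are three numbers: the shift along the tool's x, y, z normalised to -1 to 1, where 1 is 0.4 m, then the turn about the tool's z normalised to -1 to 1, where 1 is 90 degrees, then the opening, from 0 (shut) to 1 (fully open). In form: [[[dx, dy, dz], turn, gripper], ...]. A call has 1 to 10 rows; each row is the pose to reach, as a shift and turn from the pose commanded when the call began, along the tool's axes at that moment; what a row does not reach only later rows make up. A row lasts 1/8 s, in which the tool goes at most 62.5 mm and 10.7 degrees, less where a joint would pass 70% of its speed; a pose out of reach is approached as far as the arm can. A call with a number of a shift or a turn outside -1 to 1 is refused whole. A call with a gripper value outside its range is refused whole. The fingers move at their own pace and stop on an object; FORCE is the grip in N (left out, the last holds). Time passes only in rows, so rows that repeat a pose let the fingers close. It gives the time, the measured TCP pose, the force and the opening at its end, in the units of the state.
- r.get_obs(): the state, without advancing time (a new reading comes with each control period).
- r.snapshot(name): name is "side" or "top"; returns a dict with "color" (400x640x3 uint8, red, green, blue), "z_map" (400x640 float32, mm along the optical axis (not along the pixel's ray), 0 where there is no reading), "mtx" (3x3 intrinsics, pixels), "pose" (4x4, takes a point from camera to world coordinates). Camera axes: x right, y down, z forward; pixel columns grow to the right and rows downward; lengths in mm; the calibration is good to about 2 mm. A picture is of the moment at which its call begins.
- r.sign_off(): hands the job in, once; it reports no verdict.
The state is a dict: "t": time; "joint_positions": joint angles; "joint_vel": joint speeds; "tau": joint torques, N m; "position": TCP position; "tool_rot": TCP orientation; "force": force on the tool from outside, world axes, zero at the start; "moment": the same for the moment, N m; "gripper_width": finger opening in mm.
Only numpy, scipy, OpenCV 4.12 (cv2) and the standard library are available. Lean on these libraries where they do the work, as an engineer would, in place of code of your own. Each camera call takes 0.05 s, during which the arm holds its last target.

TASK

The rim of this craft turntable is slightly out of round. Push the wheel slowly round by its peg with shut fingers (push, do not grip: the wheel must never feel more than 20 N), find by feel the one high spot of the rim and stop the wheel with that spot right at the fixed spring feeler; then press the grey marker button beside the feeler fully down and let go. Do not press the marker with the wheel anywhere else, and leave the other things on the table where they are.

Things in the scene. Friction and masses are not known exactly. Their poses are not given: they have to be found in the camera images.
- stand: fixed stand of the turntable. Origin on the table under the wheel's vertical axis, z up. Its +y side carries the feeler and, farther out, the marker button; its highest fixed part but for the button is at 69 mm. The stand sits anywhere on the table, turned by up to 0.5 rad.
- wheel_turn (a joint): angle of the wheel about its vertical axis, rad, positive counter-clockwise from above, no stops; at 0 the peg is on the stand's -x side. The bearing drags with about 0.32 N m (5 N at the peg): the wheel stays where it is left. Climbing onto the high spot it gets up to 0.2 N m stiffer (3 N at the peg), at the top it is back to the plain drag, and just past the top as much lighter.
- wheel: the wheel itself: pale wooden disc 194 dia, flat top 70 mm above the table, a 26 dia nut 5 high at its centre, one peg. Origin on the table under its axis. Under its lip hides the plaster rim, 180 dia, with ONE smooth high spot 3 mm proud spreading 0.31 rad to each side; its place along the rim differs every time, unrelated to the peg, at the start at least 0.6 rad from the feeler.
- peg (a point): centre of the top of the upright peg on the wheel: a pale, freely spinning plastic roller 18 dia on a thin pin, 45 high in all, 62 mm from the wheel's axis; its foot is on the wheel's top (70 mm), its top at 115 mm above the table. It is pushed sideways, from either side; nothing else but the nut stands on the wheel.
- feeler_tip (a point): the inner end of the spring feeler, a steel roller 12 dia that rides on the rim under the wheel's lip, 52 mm above the table on the stand's +y side. It slides along the stand's y: about 89.7 mm from the axis on the round part of the rim, 92.5 mm on top of the high spot. Spring: about 10 N on the round part, 19 N on the high spot; no friction.
- marker (a joint): travel of the marker button, m: 0 up, 0.006 fully down (5 N), springs back. It presses downward.
- marker_top (a point): centre of the top of the round grey marker button, 26 dia, 148 mm from the wheel's axis on the stand's +y side, 64 mm above the table
- pot_a: small paint pot, 33 dia, 34 high, standing by the stand (clear of the wheel); origin under its centre. Not to be moved.
- pot_b: another such pot; origin under its centre. Not to be moved.
- pot_c: a third such pot; origin under its centre. Not to be moved.
- frame: small wooden frame lying flat, 60 x 60 x 12; origin under its centre. Not to be moved.
- brush: paint brush lying flat, 190 long; origin under its centre. Not to be moved.
- mug_pail: green plastic pail, 100 dia, 90 high; origin under its centre. Not to be moved.
- dish: white dish, 100 dia, 20 high; origin under its centre. Not to be moved.

How it is judged (in metres and radians):
On the way, in this order (a step that is already met when the one before it is completed fails the run):
1. the high spot of the rim stands at the feeler and the wheel is still (y of feeler_tip in the frame of stand above 0.0919 m and velocity of joint wheel_turn between -0.05 and 0.05 rad/s), for 0.3 s.
2. the marker is pressed fully down, the high spot still at the feeler (y of feeler_tip in the frame of stand above 0.0919 m and value of joint marker above 0.0048 m), for 0.05 s.
At the end, for the whole second after the job is handed in: the wheel is still with its high spot at the feeler (feeler tip more than 91.9 mm from the axis, of 92.5 mm at the very top: about 0.14 rad of wheel to either side), and the marker has been pressed and is up again (under 1.5 mm down) (all of step 1 and value of joint marker below 0.0015 m); the robot touches nothing.
It fails at once if the fingers load the wheel with more than 20 N (contact force between any of the fingers, the arm and wheel above 20 N).
It fails at once if the marker is pressed (over 3 mm down) while the high spot is not at the feeler (not (y of feeler_tip in the frame of stand above 0.0919 m) and value of joint marker above 0.003 m).
It fails at once if another thing on the table is moved by more than 15 mm (distance of any of pot_a, pot_b, pot_c, frame, brush, mug_pail, dish from where it was at the start of the episode above 0.015 m).
It also fails if it takes over 72 s, if anything falls off the work surface, if the arm or the gripper's body presses on something with over 40 N, if the wrist force passes 120 N, or if a joint passes its speed limit or range.

## Working session

There is one attempt and no reset: what is moved stays moved. The work goes in short steps, Python scripts to look and compute and a shell command to move; the robot and the scene stay as the last step left them, time stands still between calls to the robot, and variables do not carry over. Pictures are saved under pics/ and viewed, and the job is handed in when it is done.

```bash
mkdir -p pics
python3 - <<'E'
from rig import r
import cv2,numpy as np,pickle
print(r.get_obs())
for n in("side","top"):
    s=r.snapshot(n); cv2.imwrite(f"pics/{n}0.png",s["color"][:,:,::-1]); pickle.dump(s,open(f"{n}0.pkl","wb")); print(n,s["mtx"],s["pose"])
E
```

```text
{'t': 0.0, 'joint_positions': array([ 9.98890571e-01,  8.79674119e-02,  1.37227497e+00,  8.43824335e-06,
        1.68359483e+00, -1.03100737e-01]), 'joint_vel': array([ 0.00046699, -0.00053551, -0.00077407, -0.0007485 , -0.00108958,
        0.00080532]), 'tau': array([ 3.22469496e-04, -3.51865911e+01, -3.13271105e+01, -6.03524722e-05,
        1.06948614e-02, -1.40367095e-05]), 'position': array([248.44280682, 490.56208993, 403.52139495]), 'tool_rot': array([ 2.32261272e-01,  9.72652786e-01, -1.05757701e-03, -3.75579212e-04]), 'force': array([0.58835267, 0.15803154, 0.12209102]), 'moment': array([-0.03441922,  0.01455535,  0.02128713]), 'gripper_width': 85.46093822011456}
side [[386.53244998   0.         319.39932095]
 [  0.         386.53244998 198.02477608]
 [  0.           0.           1.        ]] [[ 7.46473233e-01 -3.36200484e-01  5.74235968e-01 -7.66383666e+01]
 [-6.65126241e-01 -4.02431112e-01  6.29012149e-01 -6.55739959e+02]
 [ 1.96162304e-02 -8.51480143e-01 -5.24019817e-01  6.54795589e+02]
 [ 0.00000000e+00  0.00000000e+00  0.00000000e+00  1.00000000e+00]]
top [[392.97008029   0.         320.63208863]
 [  0.         392.97008029 197.5458495 ]
 [  0.           0.           1.        ]] [[-1.02365144e-02 -9.88391877e-01  1.51580711e-01  3.38810239e+02]
 [-9.99883708e-01  1.18312391e-02  9.62244282e-03  9.05670477e+00]
 [-1.13041320e-02 -1.51464583e-01 -9.88398046e-01  1.24931594e+03]
 [ 0.00000000e+00  0.00000000e+00  0.00000000e+00  1.00000000e+00]]
```

View pics/side0.png

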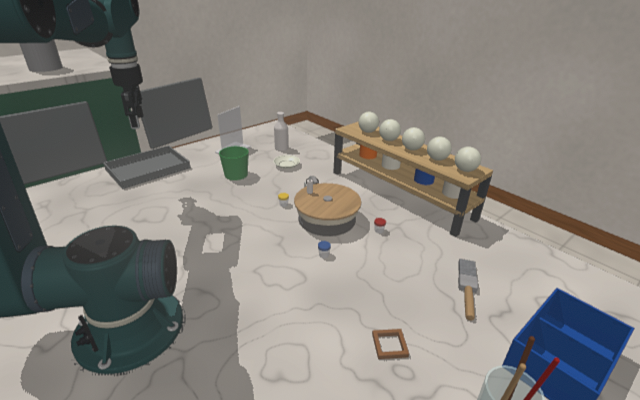

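View pics/top0.png

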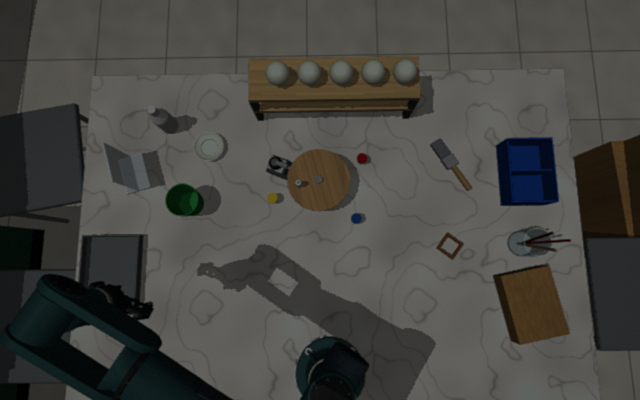

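The side view shows the wheel at about (328,205). In the top view it is at (320,180), the feeler and marker block at (277,166), and the pots at (362,158), (357,217) and (272,198). I'll zoom in next.

Run:
```python
import cv2,numpy as np,pickle
s=pickle.load(open("top0.pkl","rb"));c=s["color"][:,:,::-1]
a=cv2.resize(c[135:230,250:375],None,fx=6,fy=6,interpolation=cv2.INTER_NEAREST);cv2.imwrite("pics/topz.png",cv2.convertScaleAbs(a,alpha=1.6))
s=pickle.load(open("side0.pkl","rb"));c=s["color"][:,:,::-1]
cv2.imwrite("pics/sidez.png",cv2.resize(c[165:255,270:395],None,fx=6,fy=6,interpolation=cv2.INTER_NEAREST))
```

```text
(no output)
```

View pics/topz.png

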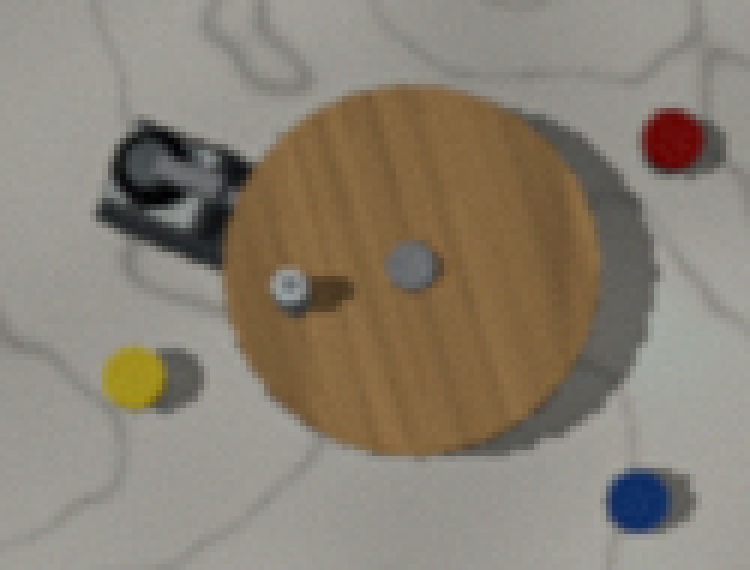

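View pics/sidez.png

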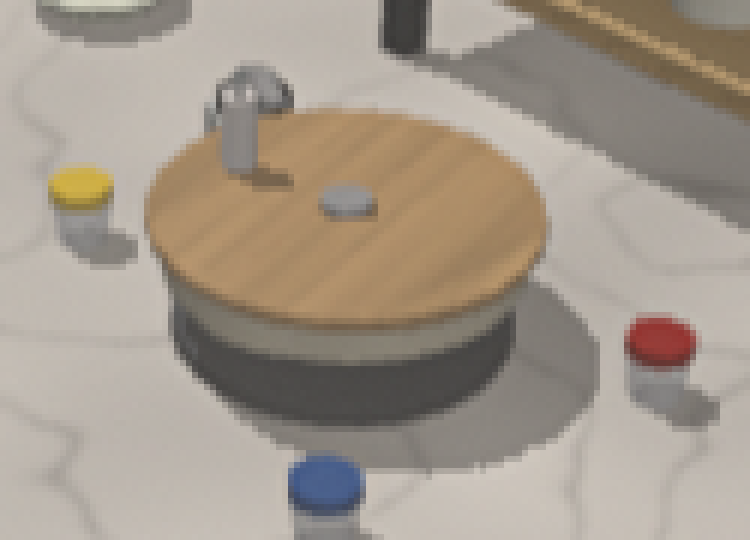

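```bash
cat > h.py <<'E'
import numpy as np,cv2,pickle
def ray(s,uv,z):
    K,P=s["mtx"],s["pose"]; d=P[:3,:3]@np.linalg.inv(K)@np.array([uv[0],uv[1],1.]); o=P[:3,3]
    return o+d*(z-o[2])/d[2]
def blob(s,m,box):
    x0,y0,x1,y1=box; w=np.zeros_like(m); w[y0:y1,x0:x1]=m[y0:y1,x0:x1]
    cs,_=cv2.findContours(w,cv2.RETR_EXTERNAL,cv2.CHAIN_APPROX_NONE); return max(cs,key=cv2.contourArea)
E
python3 - <<'E'
from h import *
t=pickle.load(open("top0.pkl","rb"));s=pickle.load(open("side0.pkl","rb"))
for n,S,box in(("top",t,(280,140,360,215)),("side",s,(285,175,370,225))):
    h=cv2.cvtColor(S["color"],cv2.COLOR_RGB2HSV)
    m=((h[:,:,0]>8)&(h[:,:,0]<22)&(h[:,:,1]>75)).astype(np.uint8)*255
    c=blob(S,m,box); hull=cv2.convexHull(c)
    pts=np.array([ray(S,p[0],70)[:2] for p in hull]).astype(np.float32)
    print(n,cv2.minEnclosingCircle(pts), cv2.fitEllipse(pts))
p=lambda u,v,x0,y0:(x0+u/6-.5,y0+v/6-.5)
print("nut",ray(t,p(412,265,250,135),75),ray(s,p(348,198,270,165),75))
C=ray(t,p(412,265,250,135),75)
print("peg",ray(t,p(289,286,250,135),115),ray(s,p(238,92,270,165),115))
print("mk",ray(t,p(152,161,250,135),64),ray(s,p(262,82,270,165),64))
print("pots",[ray(t,p(u,v,250,135),34).round() for u,v in((135,378),(673,140),(640,500))])
for q in((150,160),(140,150),(165,160),(208,175),(130,140),(110,212),(180,250)):
    u,v=p(*q,250,135);u,v=int(u+.5),int(v+.5);z=t["z_map"][v,u]
    d=t["pose"]@np.r_[np.linalg.inv(t["mtx"])@[u,v,1]*z,1];print(q,t["color"][v,u],d[:3].round(1))
E
```

```text
top ((576.619384765625, 28.30183219909668), 97.57061004638672) ((576.5844116210938, 27.371959686279297), (191.56797790527344, 193.68174743652344), 162.41172790527344)
side ((574.65625, 26.41353988647461), 99.30583953857422) ((574.930419921875, 24.81352996826172), (190.1895294189453, 197.20016479492188), 138.84693908691406)
nut [577.16801415  27.40325651  75.        ] [578.49172664  27.4478741   75.        ]
peg [559.31732043  87.14934134 115.        ] [558.79138104  85.8319168  115.        ]
mk [635.83850389 161.39108097  64.        ] [635.71189258 156.11082626  64.        ]
pots [array([527., 173.,  34.]), array([ 651., -111.,   34.]), array([460., -89.,  34.])]
(150, 160) [47 50 50] [636.  160.4  67.5]
(140, 150) [44 47 47] [641.  167.5  60.8]
(165, 160) [63 64 65] [636.5 154.5  65.2]
(208, 175) [65 67 67] [625.9 132.5  68.3]
(130, 140) [28 27 26] [649.  174.6  54.9]
(110, 212) [21 22 24] [619.7 189.4  15.3]
(180, 250) [27 27 28] [600.6 151.3  10.1]
```

```bash
python3 -m pendant '[[[-0.6,-0.26,0],0.8,0],[[-0.6,-0.26,0],0.8,0],[[-0.6,-0.26,0],0.8,0],[[-0.6,-0.26,0],0.8,0],[[-0.6,-0.26,0],0.8,0],[[-0.6,-0.26,0],0.8,0],[[-0.6,-0.26,0],0.8,0],[[-0.6,-0.26,0],0.8,0]]'
cat > st.py <<'E'
from rig import r
import numpy as np
from scipy.spatial.transform import Rotation as R
o=r.get_obs(); M=R.from_quat(o["tool_rot"]).as_matrix()
print("t",o["t"],"p",o["position"].round(1),"j",o["joint_positions"].round(3),"x",M[:,0].round(3),"y",M[:,1].round(3),"z",M[:,2].round(3),"F",o["force"].round(2),"w",o["gripper_width"])
import sys
if len(sys.argv)>1:
    a=np.radians(float(sys.argv[1])); T=np.array([float(v) for v in sys.argv[2:5]])
    d=M.T@(T-o["position"]); cur=np.arctan2(M[1,1],M[0,1]); tw=(cur-a+np.pi)%(2*np.pi)-np.pi
    print("shift/400",(d/400).round(4),"turn",round(tw/(np.pi/2),4),"(cw +)")
E
python3 st.py -74 578 92 300
```

```text
t: 1.1
position: [415.6, 289.3, 404.2]
tool_rot: [0.759, 0.651, -0.001, -0.0]
force: [-0.0, -0.2, 0.4]
gripper_width: -0.3
t 1.1 p [415.6 289.3 404.2] j [ 0.496 -0.01   1.472  0.     1.68   0.649] x [ 0.153  0.988 -0.001] y [ 0.988 -0.153 -0.001] z [-0.001 -0.    -1.   ] F [-0.01 -0.24  0.37] w -0.27064149049938324
shift/400 [-0.4254  0.4768  0.2602] turn 0.7246 (cw +)
```

```bash
python3 -m pendant '[[[-0.423,0.502,0.2],0.7246,0],[[-0.423,0.502,0.2],0.7246,0],[[-0.423,0.502,0.2],0.7246,0],[[-0.423,0.502,0.2],0.7246,0],[[-0.423,0.502,0.2],0.7246,0],[[-0.423,0.502,0.2],0.7246,0],[[-0.423,0.502,0.2],0.7246,0],[[-0.423,0.502,0.2],0.7246,0],[[-0.423,0.502,0.2],0.7246,0]]'
python3 st.py -74 588 95 257
python3 - <<'E'
from rig import r
import cv2
for n,b in(("side",(250,60,400,260)),("top",(240,120,380,240))):
    s=r.snapshot(n); c=s["color"][b[1]:b[3],b[0]:b[2],::-1]; k=3 if n=="side" else 5
    cv2.imwrite(f"pics/{n}1.png",cv2.resize(c,None,fx=k,fy=k))
E
```

```text
t: 2.22
position: [587.7, 91.8, 325.0]
tool_rot: [0.99, 0.14, 0.0, -0.0]
force: [0.2, 0.4, -0.3]
gripper_width: 0.0
t 2.225 p [587.7  91.8 325. ] j [0.06  0.214 1.385 0.    1.542 1.35 ] x [0.961 0.277 0.001] y [ 0.277 -0.961  0.   ] z [ 0.001  0.    -1.   ] F [ 0.2   0.36 -0.32] w 0.03581299554876735
shift/400 [ 0.0027 -0.0074  0.1701] turn 0.0009 (cw +)
```

View pics/side1.png

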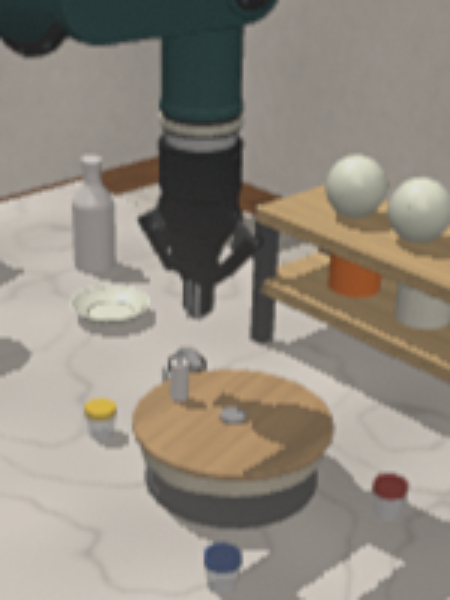

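View pics/top1.png

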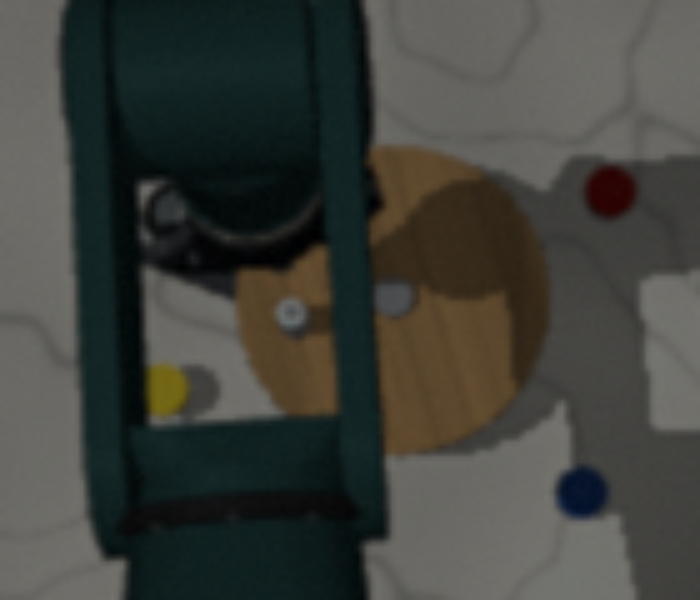

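The side view shows the shut fingers above the far side of the peg, and the wheel has not moved. In the top view the peg is at about (292,315) in the zoomed image. I'll descend behind the peg.

```bash
python3 -m pendant '[[[0.003,-0.007,0.1],0,0],[[0.003,-0.007,0.17],0,0],[[0.003,-0.007,0.17],0,0]]'
python3 st.py -74 588 95 257
for i in 1 2 3; do python3 -m pendant '[[[-0.005,0,0],0,0]]' | grep -E 'pos|force'; done; python3 st.py
```

```text
t: 2.7
position: [587.2, 94.5, 253.8]
tool_rot: [0.99, 0.139, -0.003, -0.0]
force: [0.1, 0.3, -0.2]
gripper_width: -0.2
t 2.7 p [587.2  94.5 253.8] j [0.064 0.262 1.473 0.    1.413 1.356] x [ 0.961  0.275 -0.006] y [ 0.275 -0.961 -0.001] z [-0.006 -0.    -1.   ] F [ 0.14  0.29 -0.22] w -0.171375885368113
shift/400 [ 0.0022 -0.0006 -0.0081] turn -0.0002 (cw +)
position: [586.9, 93.9, 258.2]
force: [-0.1, -0.6, 1.1]
position: [585.0, 93.3, 258.9]
force: [0.2, 1.0, 1.6]
position: [582.8, 92.7, 258.3]
force: [0.3, -0.1, 1.0]
t 3.075 p [582.8  92.7 258.3] j [0.062 0.246 1.483 0.    1.409 1.354] x [0.962 0.274 0.003] y [ 0.274 -0.962  0.001] z [ 0.003  0.    -1.   ] F [ 0.31 -0.14  1.01] w -0.2773226362233961
```

```bash
for i in 1 2 3 4 5; do python3 -m pendant '[[[-0.004,0,0],0,0]]' | grep -E 'pos|force'|tr '\n' ' ';echo; done; python3 st.py
```

```text
position: [581.3, 92.3, 257.7] force: [2.3, 0.3, 0.2] 
position: [580.5, 92.1, 257.8] force: [6.1, 1.5, -1.1] 
position: [579.2, 91.7, 257.8] force: [6.3, 2.6, -0.4] 
position: [577.7, 91.3, 257.8] force: [6.1, 0.8, -1.5] 
position: [576.2, 90.8, 257.8] force: [6.9, 1.5, -0.4] 
t 3.7 p [576.2  90.8 257.8] j [5.900e-02 2.310e-01 1.503e+00 1.000e-03 1.401e+00 1.352e+00] x [0.962 0.274 0.006] y [ 0.274 -0.962  0.001] z [ 0.006  0.001 -1.   ] F [ 6.93  1.53 -0.36] w -0.38154034247795565
```

```bash
cat > f.py <<'E'
from rig import r
import numpy as np
from scipy.spatial.transform import Rotation as R
o=r.get_obs(); M=R.from_quat(o["tool_rot"]).as_matrix(); C=np.array([576.5,27.2,0])
p=o["position"]; F=o["force"]; q=p-C; ph=np.arctan2(q[1],q[0])
pg=p+M[:,0]*-22-C; a=np.arctan2(pg[1],pg[0])
t=np.array([-np.sin(a),np.cos(a),0])
print("t%.2f peg %.3f pegR %.1f face-vs-tang %.2f Fn %.1f Ft %.1f |F| %.1f z %.0f j6 %.2f"%(o["t"],a%6.2832,np.hypot(*pg[:2]),np.arccos(np.clip(-M[:,0]@t,-1,1)),F@M[:,0],-F@t,np.linalg.norm(F),p[2],o["joint_positions"][5]))
E
python3 f.py
P="python3 -m pendant"
$P '[[[-0.0062,-0.0021,0],-0.0255,0],[[-0.0126,-0.0039,0],-0.0509,0]]' >/dev/null; python3 f.py
$P '[[[-0.0062,-0.0021,0],-0.0255,0],[[-0.0126,-0.0039,0],-0.0509,0]]' >/dev/null; python3 f.py
$P '[[[-0.0062,-0.0021,0],-0.0255,0],[[-0.0126,-0.0039,0],-0.0509,0]]' >/dev/null; python3 f.py
$P '[[[-0.0062,-0.0021,0],-0.0255,0],[[-0.0126,-0.0039,0],-0.0509,0]]' >/dev/null; python3 f.py
```

```text
t3.70 peg 1.928 pegR 61.4 face-vs-tang 0.08 Fn 7.1 Ft 7.0 |F| 7.1 z 258 j6 1.35
t3.95 peg 2.008 pegR 61.8 face-vs-tang 0.08 Fn 6.7 Ft 6.6 |F| 6.8 z 258 j6 1.27
t4.20 peg 2.088 pegR 62.4 face-vs-tang 0.08 Fn 5.8 Ft 5.8 |F| 5.9 z 258 j6 1.19
t4.45 peg 2.167 pegR 62.9 face-vs-tang 0.08 Fn 6.3 Ft 6.2 |F| 6.4 z 258 j6 1.11
t4.70 peg 2.245 pegR 63.4 face-vs-tang 0.07 Fn 6.7 Ft 6.7 |F| 6.7 z 258 j6 1.03
```

```bash
P="python3 -m pendant"
$P '[[[-0.0062,-0.0005,0],-0.051,0],[[-0.0126,-0.001,0],-0.1,0]]' >/dev/null; python3 f.py
$P '[[[-0.0062,-0.0021,0],-0.0255,0],[[-0.0126,-0.0039,0],-0.0509,0]]' >/dev/null; python3 f.py
$P '[[[-0.0062,-0.0021,0],-0.0255,0],[[-0.0126,-0.0039,0],-0.0509,0]]' >/dev/null; python3 f.py
$P '[[[-0.0062,-0.0021,0],-0.0255,0],[[-0.0126,-0.0039,0],-0.0509,0]]' >/dev/null; python3 f.py
$P '[[[-0.0062,-0.0021,0],-0.0255,0],[[-0.0126,-0.0039,0],-0.0509,0]]' >/dev/null; python3 f.py
$P '[[[-0.0062,-0.0021,0],-0.0255,0],[[-0.0126,-0.0039,0],-0.0509,0]]' >/dev/null; python3 f.py
$P '[[[-0.0062,-0.0021,0],-0.0255,0],[[-0.0126,-0.0039,0],-0.0509,0]]' >/dev/null; python3 f.py
```

```text
t4.95 peg 2.326 pegR 61.3 face-vs-tang 0.01 Fn 5.7 Ft 5.7 |F| 5.8 z 258 j6 0.87
t5.20 peg 2.407 pegR 61.3 face-vs-tang 0.01 Fn 5.6 Ft 5.6 |F| 5.6 z 258 j6 0.78
t5.45 peg 2.488 pegR 61.4 face-vs-tang 0.01 Fn 6.8 Ft 6.8 |F| 6.8 z 258 j6 0.70
t5.70 peg 2.569 pegR 61.6 face-vs-tang 0.01 Fn 5.5 Ft 5.5 |F| 5.7 z 258 j6 0.61
t5.95 peg 2.649 pegR 61.7 face-vs-tang 0.01 Fn 5.8 Ft 5.8 |F| 5.9 z 258 j6 0.53
t6.20 peg 2.729 pegR 61.8 face-vs-tang 0.01 Fn 5.6 Ft 5.6 |F| 5.7 z 258 j6 0.44
t6.45 peg 2.809 pegR 62.0 face-vs-tang 0.01 Fn 6.1 Ft 6.1 |F| 6.4 z 258 j6 0.35
```

```bash
cat >> f.py <<'E'
import sys
if -F@t>7.6: print("STOP"); sys.exit(1)
E
P="python3 -m pendant"
$P '[[[-0.0062,-0.0020,0],-0.0255,0],[[-0.0126,-0.0038,0],-0.0509,0]]' >/dev/null; python3 f.py &&
$P '[[[-0.0062,-0.0020,0],-0.0255,0],[[-0.0126,-0.0038,0],-0.0509,0]]' >/dev/null && python3 f.py &&
$P '[[[-0.0062,-0.0020,0],-0.0255,0],[[-0.0126,-0.0038,0],-0.0509,0]]' >/dev/null && python3 f.py &&
$P '[[[-0.0062,-0.0020,0],-0.0255,0],[[-0.0126,-0.0038,0],-0.0509,0]]' >/dev/null && python3 f.py &&
$P '[[[-0.0062,-0.0020,0],-0.0255,0],[[-0.0126,-0.0038,0],-0.0509,0]]' >/dev/null && python3 f.py &&
$P '[[[-0.0062,-0.0020,0],-0.0255,0],[[-0.0126,-0.0038,0],-0.0509,0]]' >/dev/null && python3 f.py &&
$P '[[[-0.0062,-0.0020,0],-0.0255,0],[[-0.0126,-0.0038,0],-0.0509,0]]' >/dev/null && python3 f.py &&
$P '[[[-0.0062,-0.0020,0],-0.0255,0],[[-0.0126,-0.0038,0],-0.0509,0]]' >/dev/null && python3 f.py &&
$P '[[[-0.0062,-0.0020,0],-0.0255,0],[[-0.0126,-0.0038,0],-0.0509,0]]' >/dev/null && python3 f.py &&
$P '[[[-0.0062,-0.0020,0],-0.0255,0],[[-0.0126,-0.0038,0],-0.0509,0]]' >/dev/null && python3 f.py
```

```text
t6.70 peg 2.889 pegR 62.0 face-vs-tang 0.01 Fn 6.8 Ft 6.8 |F| 7.0 z 258 j6 0.27
t6.95 peg 2.969 pegR 62.1 face-vs-tang 0.01 Fn 5.9 Ft 5.9 |F| 6.2 z 258 j6 0.18
t7.20 peg 3.049 pegR 62.2 face-vs-tang 0.01 Fn 5.7 Ft 5.7 |F| 6.1 z 258 j6 0.09
t7.45 peg 3.129 pegR 62.3 face-vs-tang 0.00 Fn 6.6 Ft 6.5 |F| 7.3 z 258 j6 -0.00
t7.70 peg 3.208 pegR 62.3 face-vs-tang 0.00 Fn 6.2 Ft 6.2 |F| 6.7 z 258 j6 -0.09
t7.95 peg 3.288 pegR 62.4 face-vs-tang 0.00 Fn 5.9 Ft 5.9 |F| 6.9 z 258 j6 -0.18
t8.20 peg 3.368 pegR 62.5 face-vs-tang 0.00 Fn 5.9 Ft 5.9 |F| 7.2 z 258 j6 -0.27
t8.45 peg 3.447 pegR 62.5 face-vs-tang 0.00 Fn 5.7 Ft 5.7 |F| 7.6 z 258 j6 -0.36
t8.70 peg 3.527 pegR 62.6 face-vs-tang 0.00 Fn 6.5 Ft 6.5 |F| 7.9 z 258 j6 -0.45
t8.95 peg 3.606 pegR 62.6 face-vs-tang 0.00 Fn 6.5 Ft 6.4 |F| 8.2 z 258 j6 -0.54
```

```bash
python3 st.py
P="python3 -m pendant"
$P '[[[-0.0062,-0.0019,0],-0.0255,0],[[-0.0126,-0.0037,0],-0.0509,0]]' >/dev/null; python3 f.py &&
$P '[[[-0.0062,-0.0019,0],-0.0255,0],[[-0.0126,-0.0037,0],-0.0509,0]]' >/dev/null && python3 f.py &&
$P '[[[-0.0062,-0.0019,0],-0.0255,0],[[-0.0126,-0.0037,0],-0.0509,0]]' >/dev/null && python3 f.py &&
$P '[[[-0.0062,-0.0019,0],-0.0255,0],[[-0.0126,-0.0037,0],-0.0509,0]]' >/dev/null && python3 f.py && python3 st.py
```

```text
t 8.95 p [510.6  18.8 257.6] j [-0.075  0.079  1.678  0.004  1.386 -0.542] x [-0.449  0.894  0.004] y [0.894 0.449 0.001] z [-0.001  0.004 -1.   ] F [-2.87  5.76  5.12] w 0.2821216448599137
t9.20 peg 3.685 pegR 62.7 face-vs-tang 0.00 Fn 6.1 Ft 6.1 |F| 7.4 z 258 j6 -0.63
t9.45 peg 3.764 pegR 62.7 face-vs-tang 0.01 Fn 5.5 Ft 5.5 |F| 7.1 z 257 j6 -0.72
t9.70 peg 3.843 pegR 62.8 face-vs-tang 0.01 Fn 6.2 Ft 6.2 |F| 8.1 z 257 j6 -0.81
t9.95 peg 3.922 pegR 62.8 face-vs-tang 0.01 Fn 5.7 Ft 5.7 |F| 7.2 z 257 j6 -0.90
t 9.95 p [516.3  -1.4 257.2] j [-0.114  0.091  1.665  0.003  1.389 -0.899] x [-0.707  0.707  0.005] y [0.707 0.707 0.   ] z [-0.003  0.004 -1.   ] F [-4.08  4.02  4.4 ] w 0.018305680223224766
```

```bash
P="python3 -m pendant"
$P '[[[-0.0062,-0.0019,0],-0.0255,0],[[-0.0126,-0.0037,0],-0.0509,0]]' >/dev/null; python3 f.py &&
$P '[[[-0.0062,-0.0019,0],-0.0255,0],[[-0.0126,-0.0037,0],-0.0509,0]]' >/dev/null && python3 f.py &&
$P '[[[-0.0062,-0.0019,0],-0.0255,0],[[-0.0126,-0.0037,0],-0.0509,0]]' >/dev/null && python3 f.py &&
$P '[[[-0.0062,-0.0019,0],-0.0255,0],[[-0.0126,-0.0037,0],-0.0509,0]]' >/dev/null && python3 f.py &&
$P '[[[-0.0062,-0.0019,0],-0.0255,0],[[-0.0126,-0.0037,0],-0.0509,0]]' >/dev/null && python3 f.py &&
$P '[[[-0.0062,-0.0019,0],-0.0255,0],[[-0.0126,-0.0037,0],-0.0509,0]]' >/dev/null && python3 f.py &&
$P '[[[-0.0062,-0.0019,0],-0.0255,0],[[-0.0126,-0.0037,0],-0.0509,0]]' >/dev/null && python3 f.py &&
$P '[[[-0.0062,-0.0019,0],-0.0255,0],[[-0.0126,-0.0037,0],-0.0509,0]]' >/dev/null && python3 f.py
```

```text
t10.20 peg 4.001 pegR 62.8 face-vs-tang 0.01 Fn 6.3 Ft 6.3 |F| 8.5 z 257 j6 -0.99
t10.45 peg 4.079 pegR 62.9 face-vs-tang 0.01 Fn 5.5 Ft 5.5 |F| 7.0 z 257 j6 -1.08
t10.70 peg 4.158 pegR 62.9 face-vs-tang 0.01 Fn 6.3 Ft 6.3 |F| 8.5 z 257 j6 -1.16
t10.95 peg 4.237 pegR 62.9 face-vs-tang 0.01 Fn 5.9 Ft 5.9 |F| 7.7 z 257 j6 -1.25
t11.20 peg 4.316 pegR 63.0 face-vs-tang 0.01 Fn 5.1 Ft 5.1 |F| 7.1 z 257 j6 -1.33
t11.45 peg 4.395 pegR 63.0 face-vs-tang 0.01 Fn 6.3 Ft 6.2 |F| 7.8 z 257 j6 -1.42
t11.70 peg 4.474 pegR 63.0 face-vs-tang 0.01 Fn 6.7 Ft 6.7 |F| 7.9 z 257 j6 -1.50
t11.95 peg 4.554 pegR 63.0 face-vs-tang 0.01 Fn 6.2 Ft 6.1 |F| 8.2 z 257 j6 -1.59
```

```bash
P="python3 -m pendant"
$P '[[[-0.0062,-0.0019,0],-0.0255,0],[[-0.0126,-0.0037,0],-0.0509,0]]' >/dev/null; python3 f.py &&
$P '[[[-0.0062,-0.0019,0],-0.0255,0],[[-0.0126,-0.0037,0],-0.0509,0]]' >/dev/null && python3 f.py &&
$P '[[[-0.0062,-0.0019,0],-0.0255,0],[[-0.0126,-0.0037,0],-0.0509,0]]' >/dev/null && python3 f.py &&
$P '[[[-0.0062,-0.0019,0],-0.0255,0],[[-0.0126,-0.0037,0],-0.0509,0]]' >/dev/null && python3 f.py &&
$P '[[[-0.0062,-0.0019,0],-0.0255,0],[[-0.0126,-0.0037,0],-0.0509,0]]' >/dev/null && python3 f.py &&
$P '[[[-0.0062,-0.0019,0],-0.0255,0],[[-0.0126,-0.0037,0],-0.0509,0]]' >/dev/null && python3 f.py &&
$P '[[[-0.0062,-0.0019,0],-0.0255,0],[[-0.0126,-0.0037,0],-0.0509,0]]' >/dev/null && python3 f.py &&
$P '[[[-0.0062,-0.0019,0],-0.0255,0],[[-0.0126,-0.0037,0],-0.0509,0]]' >/dev/null && python3 f.py &&
$P '[[[-0.0062,-0.0019,0],-0.0255,0],[[-0.0126,-0.0037,0],-0.0509,0]]' >/dev/null && python3 f.py && python3 st.py
```

```text
t12.20 peg 4.632 pegR 63.0 face-vs-tang 0.01 Fn 6.8 Ft 6.8 |F| 7.9 z 257 j6 -1.67
t12.45 peg 4.712 pegR 63.0 face-vs-tang 0.01 Fn 6.6 Ft 6.5 |F| 8.0 z 257 j6 -1.75
t12.70 peg 4.791 pegR 63.0 face-vs-tang 0.02 Fn 5.9 Ft 5.8 |F| 7.3 z 257 j6 -1.83
t12.95 peg 4.870 pegR 63.1 face-vs-tang 0.02 Fn 7.1 Ft 7.1 |F| 8.3 z 257 j6 -1.91
t13.20 peg 4.948 pegR 63.0 face-vs-tang 0.02 Fn 6.2 Ft 6.1 |F| 7.7 z 257 j6 -1.99
t13.45 peg 5.027 pegR 63.0 face-vs-tang 0.02 Fn 6.5 Ft 6.4 |F| 8.0 z 257 j6 -2.07
t13.70 peg 5.106 pegR 63.0 face-vs-tang 0.02 Fn 6.5 Ft 6.4 |F| 7.5 z 257 j6 -2.15
t13.95 peg 5.185 pegR 63.0 face-vs-tang 0.02 Fn 5.2 Ft 5.1 |F| 7.2 z 257 j6 -2.23
t14.20 peg 5.263 pegR 63.0 face-vs-tang 0.02 Fn 6.1 Ft 6.1 |F| 6.7 z 257 j6 -2.30
t 14.2 p [591.  -38.4 256.9] j [-0.16   0.254  1.477 -0.004  1.416 -2.302] x [-0.841 -0.541  0.006] y [-0.542  0.841  0.   ] z [-0.005 -0.003 -1.   ] F [-4.86 -3.74  2.79] w 0.12238936098461067
```

```bash
P="python3 -m pendant"
$P '[[[0.025,0,0],0,0],[[0.025,0,-0.12],0.1,0],[[0.025,0,-0.12],1,0],[[0.025,0,-0.12],1,0],[[0.025,0,-0.12],1,0],[[0.025,0,-0.12],1,0],[[0.025,0,-0.12],1,0],[[0.025,0,-0.12],1,0],[[0.025,0,-0.12],1,0],[[0.025,0,-0.12],1,0]]'
$P '[[[0,0,0],1,0],[[0,0,0],1,0],[[0,0,0],1,0],[[0,0,0],1,0],[[0,0,0],1,0],[[0,0,0],1,0],[[0,0,0],1,0],[[0,0,0],1,0],[[0,0,0],1,0],[[0,0,0],1,0]]'; python3 f.py; python3 st.py
python3 - <<'E'
from rig import r
import cv2
for n,b in(("side",(250,60,400,260)),("top",(240,120,380,240))):
    s=r.snapshot(n); c=s["color"][b[1]:b[3],b[0]:b[2],::-1]; k=3 if n=="side" else 5
    cv2.imwrite(f"pics/{n}2.png",cv2.resize(c,None,fx=k,fy=k))
E
```

```text
t: 15.45
position: [583.2, -42.7, 304.4]
tool_rot: [0.481, 0.877, 0.0, -0.0]
force: [-0.9, 0.3, 0.5]
gripper_width: 0.2
t: 16.7
position: [583.3, -42.8, 304.5]
tool_rot: [0.959, 0.282, -0.0, -0.0]
force: [0.2, -0.1, 0.3]
gripper_width: 0.1
t16.70 peg 4.570 pegR 82.7 face-vs-tang 2.43 Fn 0.1 Ft -0.2 |F| 0.3 z 304 j6 0.83
t 16.7 p [583.3 -42.8 304.5] j [-0.17   0.204  1.439  0.     1.499  0.829] x [ 0.841  0.541 -0.   ] y [ 0.541 -0.841 -0.001] z [-0.001  0.    -1.   ] F [ 0.19 -0.1   0.27] w 0.124321387358029
```

View pics/side2.png

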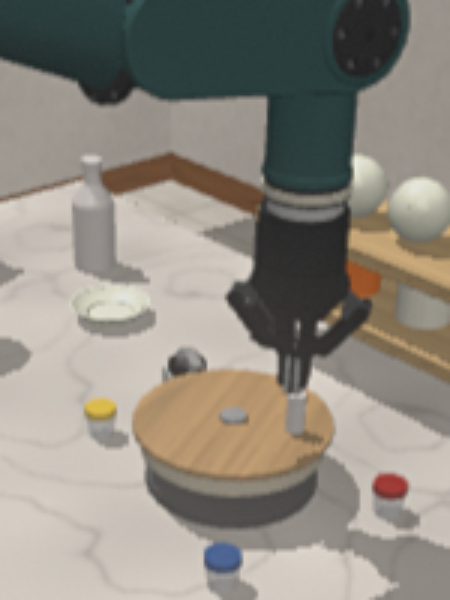

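View pics/top2.png

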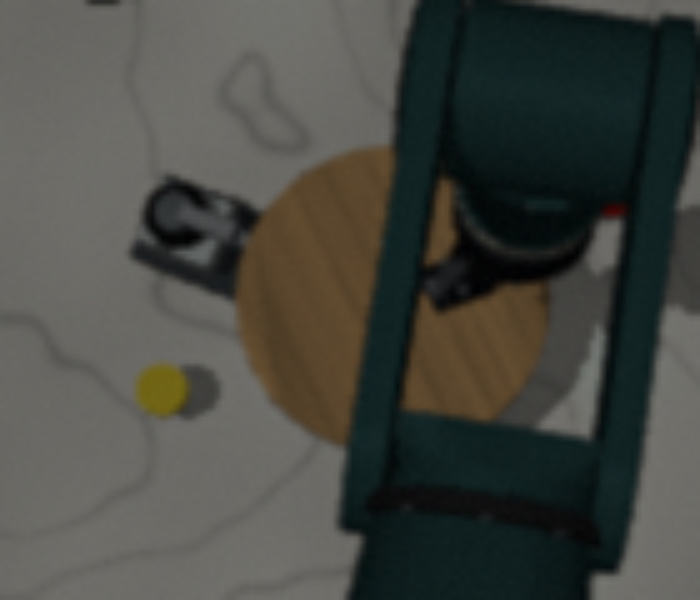

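The flip is done. The side view shows the peg at (296,410) in the zoomed image, ahead of the lifted fingers. I'll lower again and keep pushing, now with tool +x.

```bash
sed -i 's/-22-C/22-C/; s/arccos(np.clip(-M\[:,0\]@t/arccos(np.clip(M[:,0]@t/; s/F@M\[:,0\],/-F@M[:,0],/' f.py
P="python3 -m pendant"
$P '[[[0,0,0.06],0,0],[[0,0,0.12],0,0],[[0,0,0.12],0,0]]' >/dev/null; python3 f.py
$P '[[[0.005,0,0],0,0],[[0.01,0,0],0,0],[[0.015,0,0],0,0],[[0.019,0,0],0,0],[[0.023,0,0],0,0]]' >/dev/null; python3 f.py
$P '[[[0.004,0,0],0,0]]' >/dev/null; python3 f.py
$P '[[[0.004,0,0],0,0]]' >/dev/null; python3 f.py
```

```text
t17.18 peg 5.117 pegR 62.9 face-vs-tang 0.17 Fn 0.3 Ft 0.3 |F| 0.8 z 254 j6 0.83
t17.80 peg 5.265 pegR 62.9 face-vs-tang 0.02 Fn 5.5 Ft 5.5 |F| 7.1 z 257 j6 0.84
t17.93 peg 5.286 pegR 63.0 face-vs-tang 0.00 Fn 6.0 Ft 6.0 |F| 7.4 z 257 j6 0.84
t18.05 peg 5.311 pegR 63.1 face-vs-tang 0.03 Fn 6.7 Ft 6.7 |F| 8.0 z 257 j6 0.84
```

```bash
P="python3 -m pendant"
$P '[[[0.0062,0.0017,0],-0.035,0],[[0.0126,0.0030,0],-0.070,0]]' >/dev/null; python3 f.py &&
$P '[[[0.0062,0.0019,0],-0.0255,0],[[0.0126,0.0037,0],-0.0509,0]]' >/dev/null && python3 f.py &&
$P '[[[0.0062,0.0019,0],-0.0255,0],[[0.0126,0.0037,0],-0.0509,0]]' >/dev/null && python3 f.py &&
$P '[[[0.0062,0.0019,0],-0.0255,0],[[0.0126,0.0037,0],-0.0509,0]]' >/dev/null && python3 f.py &&
$P '[[[0.0062,0.0019,0],-0.0255,0],[[0.0126,0.0037,0],-0.0509,0]]' >/dev/null && python3 f.py &&
$P '[[[0.0062,0.0019,0],-0.0255,0],[[0.0126,0.0037,0],-0.0509,0]]' >/dev/null && python3 f.py &&
$P '[[[0.0062,0.0019,0],-0.0255,0],[[0.0126,0.0037,0],-0.0509,0]]' >/dev/null && python3 f.py &&
$P '[[[0.0062,0.0019,0],-0.0255,0],[[0.0126,0.0037,0],-0.0509,0]]' >/dev/null && python3 f.py &&
$P '[[[0.0062,0.0019,0],-0.0255,0],[[0.0126,0.0037,0],-0.0509,0]]' >/dev/null && python3 f.py && python3 st.py
```

```text
t18.30 peg 5.389 pegR 62.4 face-vs-tang 0.01 Fn 5.7 Ft 5.7 |F| 6.8 z 257 j6 0.74
t18.55 peg 5.468 pegR 62.5 face-vs-tang 0.01 Fn 6.5 Ft 6.5 |F| 7.3 z 257 j6 0.66
t18.80 peg 5.548 pegR 62.5 face-vs-tang 0.01 Fn 6.4 Ft 6.3 |F| 7.1 z 257 j6 0.59
t19.05 peg 5.626 pegR 62.5 face-vs-tang 0.01 Fn 6.5 Ft 6.5 |F| 7.2 z 257 j6 0.51
t19.30 peg 5.702 pegR 62.5 face-vs-tang 0.01 Fn 8.5 Ft 8.5 |F| 8.9 z 257 j6 0.44
STOP
```

```bash
P="python3 -m pendant"
$P '[[[0.0039,0.0012,0],-0.0159,0]]' >/dev/null; python3 f.py
$P '[[[0.0039,0.0012,0],-0.0159,0]]' >/dev/null; python3 f.py
$P '[[[0.0039,0.0012,0],-0.0159,0]]' >/dev/null; python3 f.py
$P '[[[0.0039,0.0012,0],-0.0159,0]]' >/dev/null; python3 f.py
```

```text
t19.43 peg 5.721 pegR 62.6 face-vs-tang 0.02 Fn 9.2 Ft 9.2 |F| 10.2 z 257 j6 0.42
STOP
t19.55 peg 5.742 pegR 62.6 face-vs-tang 0.02 Fn 9.3 Ft 9.2 |F| 10.2 z 257 j6 0.39
STOP
t19.68 peg 5.765 pegR 62.6 face-vs-tang 0.02 Fn 10.8 Ft 10.8 |F| 11.3 z 257 j6 0.37
STOP
t19.80 peg 5.789 pegR 62.6 face-vs-tang 0.02 Fn 8.6 Ft 8.6 |F| 9.0 z 257 j6 0.35
STOP
```

```bash
P="python3 -m pendant"
$P '[[[0.0039,0.0012,0],-0.0159,0]]' >/dev/null; python3 f.py
$P '[[[0.0039,0.0012,0],-0.0159,0]]' >/dev/null; python3 f.py
$P '[[[0.0039,0.0012,0],-0.0159,0]]' >/dev/null; python3 f.py
```

```text
t19.93 peg 5.813 pegR 62.6 face-vs-tang 0.03 Fn 10.2 Ft 10.2 |F| 10.7 z 257 j6 0.32
STOP
t20.05 peg 5.838 pegR 62.6 face-vs-tang 0.03 Fn 10.4 Ft 10.4 |F| 10.7 z 257 j6 0.30
STOP
t20.18 peg 5.862 pegR 62.6 face-vs-tang 0.03 Fn 9.7 Ft 9.6 |F| 10.1 z 257 j6 0.28
STOP
```

```bash
P="python3 -m pendant"
$P '[[[0.0039,0.0012,0],-0.0159,0]]' >/dev/null; python3 f.py
$P '[[[0.0039,0.0012,0],-0.0159,0]]' >/dev/null; python3 f.py
```

```text
t20.30 peg 5.888 pegR 62.5 face-vs-tang 0.03 Fn 9.3 Ft 9.3 |F| 9.5 z 257 j6 0.26
STOP
t20.43 peg 5.914 pegR 62.5 face-vs-tang 0.02 Fn 9.3 Ft 9.2 |F| 9.7 z 257 j6 0.23
STOP
```

```bash
P="python3 -m pendant"
$P '[[[0.0039,0.0012,0],-0.0159,0]]' >/dev/null; python3 f.py
$P '[[[0.0039,0.0012,0],-0.0159,0]]' >/dev/null; python3 f.py
```

```text
t20.55 peg 5.941 pegR 62.4 face-vs-tang 0.02 Fn 8.8 Ft 8.7 |F| 9.4 z 257 j6 0.21
STOP
t20.68 peg 5.968 pegR 62.3 face-vs-tang 0.02 Fn 6.7 Ft 6.7 |F| 7.1 z 257 j6 0.19
```

```bash
P="python3 -m pendant"
$P '[[[0.0039,0.0012,0],-0.0159,0]]' >/dev/null; python3 f.py
$P '[[[0.0020,0.0006,0],-0.0080,0]]' >/dev/null; python3 f.py
```

```text
t20.80 peg 5.995 pegR 62.3 face-vs-tang 0.02 Fn 7.8 Ft 7.8 |F| 8.2 z 257 j6 0.16
STOP
t20.93 peg 6.011 pegR 62.2 face-vs-tang 0.02 Fn 7.3 Ft 7.3 |F| 7.7 z 257 j6 0.15
```

```bash
cat > fit.py <<'E'
import numpy as np
from scipy.optimize import curve_fit
d=np.array([[5.311,6.7],[5.389,5.7],[5.468,6.5],[5.548,6.3],[5.626,6.5],[5.702,8.5],[5.721,9.2],[5.742,9.2],[5.765,10.8],[5.789,8.6],[5.813,10.2],[5.838,10.4],[5.862,9.6],[5.888,9.3],[5.914,9.2],[5.941,8.7],[5.968,6.7],[5.995,7.8],[6.011,7.3]])
import sys
e=[float(v) for v in sys.argv[1:]]
if e:d=np.vstack([d,np.array(e).reshape(-1,2)])
def f(x,T,A):
    u=(T-x)/.31; return 6.1+A*np.where(abs(u)<1,np.sin(np.pi*u),0)
def g(x,T,A,b): # cos^2-type with stronger spring as it compresses
    u=(T-x)/.31; return 6.1+A*np.where(abs(u)<1,np.sin(np.pi*u)*(10+4.5*(1+np.cos(np.pi*u)))/14.5,0)+0*b
for q in (f,lambda x,T,A:g(x,T,A,0)):
    p,c=curve_fit(q,d[:,0],d[:,1],[5.97,4]); print(p,np.sqrt(np.diag(c)),np.std(d[:,1]-q(d[:,0],*p)))
E
python3 fit.py
```

```text
[5.99092684 4.25437615] [0.00870778 0.41244642] 0.8820944346416251
[5.98827315 4.06938732] [0.00983478 0.48894178] 1.0334356541595537
```

```bash
P="python3 -m pendant"
$P '[[[0.0020,0.0006,0],-0.0080,0]]' >/dev/null; python3 f.py
$P '[[[0.0020,0.0006,0],-0.0080,0]]' >/dev/null; python3 f.py
$P '[[[0.0020,0.0006,0],-0.0080,0]]' >/dev/null; python3 f.py
```

```text
t21.05 peg 6.024 pegR 62.2 face-vs-tang 0.01 Fn 7.1 Ft 7.1 |F| 7.4 z 257 j6 0.14
t21.18 peg 6.038 pegR 62.2 face-vs-tang 0.01 Fn 6.0 Ft 6.0 |F| 6.5 z 257 j6 0.13
t21.30 peg 6.052 pegR 62.1 face-vs-tang 0.01 Fn 5.7 Ft 5.7 |F| 5.9 z 257 j6 0.12
```

```bash
P="python3 -m pendant"
$P '[[[0.0020,0.0006,0],-0.0080,0]]' >/dev/null; python3 f.py
python3 fit.py 6.024 7.1 6.038 6 6.052 5.7
```

```text
t21.43 peg 6.067 pegR 62.1 face-vs-tang 0.01 Fn 5.5 Ft 5.5 |F| 5.7 z 257 j6 0.11
[6.00354278 4.0086204 ] [0.00915717 0.46655341] 0.9262758957924108
[6.00579529 3.7197635 ] [0.01056374 0.54874728] 1.0875961438106503
```

Force has dropped back to the plain drag, so the top is close. I'll run on past the spot to record the light side of the curve, then come back from the other side to fix the top without lag.

```bash
P="python3 -m pendant"
$P '[[[0.0039,0.0012,0],-0.0159,0]]' >/dev/null; python3 f.py
$P '[[[0.0039,0.0012,0],-0.0159,0]]' >/dev/null; python3 f.py
$P '[[[0.0039,0.0012,0],-0.0159,0]]' >/dev/null; python3 f.py
$P '[[[0.0039,0.0012,0],-0.0159,0]]' >/dev/null; python3 f.py
$P '[[[0.0039,0.0012,0],-0.0159,0]]' >/dev/null; python3 f.py
$P '[[[0.0039,0.0012,0],-0.0159,0]]' >/dev/null; python3 f.py
$P '[[[0.0039,0.0012,0],-0.0159,0]]' >/dev/null; python3 f.py
$P '[[[0.0039,0.0012,0],-0.0159,0]]' >/dev/null; python3 f.py
$P '[[[0.0039,0.0012,0],-0.0159,0]]' >/dev/null; python3 f.py
$P '[[[0.0039,0.0012,0],-0.0159,0]]' >/dev/null; python3 f.py
$P '[[[0.0039,0.0012,0],-0.0159,0]]' >/dev/null; python3 f.py
$P '[[[0.0039,0.0012,0],-0.0159,0]]' >/dev/null; python3 f.py;python3 st.py
```

```text
t21.55 peg 6.093 pegR 62.1 face-vs-tang 0.01 Fn 5.7 Ft 5.7 |F| 5.9 z 257 j6 0.08
t21.68 peg 6.121 pegR 62.0 face-vs-tang 0.01 Fn 4.9 Ft 4.9 |F| 5.2 z 257 j6 0.06
t21.80 peg 6.149 pegR 62.0 face-vs-tang 0.00 Fn 4.7 Ft 4.7 |F| 4.8 z 257 j6 0.04
t21.93 peg 6.185 pegR 61.8 face-vs-tang 0.01 Fn 4.3 Ft 4.3 |F| 4.4 z 257 j6 0.02
t22.05 peg 6.219 pegR 61.7 face-vs-tang 0.02 Fn 3.8 Ft 3.8 |F| 4.7 z 257 j6 -0.01
t22.18 peg 6.250 pegR 61.6 face-vs-tang 0.02 Fn 3.6 Ft 3.6 |F| 4.2 z 257 j6 -0.03
t22.30 peg 6.277 pegR 61.5 face-vs-tang 0.02 Fn 3.5 Ft 3.4 |F| 4.2 z 257 j6 -0.05
t22.43 peg 0.014 pegR 61.5 face-vs-tang 0.02 Fn 5.2 Ft 5.2 |F| 5.9 z 257 j6 -0.07
t22.55 peg 0.033 pegR 61.4 face-vs-tang 0.01 Fn 6.2 Ft 6.1 |F| 7.0 z 257 j6 -0.10
t22.68 peg 0.056 pegR 61.5 face-vs-tang 0.01 Fn 6.1 Ft 6.1 |F| 6.6 z 257 j6 -0.12
t22.80 peg 0.080 pegR 61.5 face-vs-tang 0.01 Fn 5.9 Ft 5.9 |F| 6.8 z 257 j6 -0.14
t22.93 peg 0.105 pegR 61.5 face-vs-tang 0.01 Fn 7.1 Ft 7.0 |F| 7.8 z 257 j6 -0.16
t 22.925 p [639.7  11.8 257. ] j [-0.07   0.352  1.35  -0.002  1.437 -0.163] x [-0.094  0.996 -0.002] y [0.996 0.094 0.001] z [ 0.001 -0.002 -1.   ] F [ 0.69 -7.01  3.38] w 0.2641608894183723
```

```bash
P="python3 -m pendant"
$P '[[[-0.02,0,0],0,0],[[-0.02,0,-0.125],0,0],[[-0.01,0,-0.125],0,0],[[0.07,0,-0.125],0,0],[[0.13,0,-0.125],0,0],[[0.13,0,-0.125],0,0],[[0.13,0,-0.06],0,0],[[0.13,0,0],0,0],[[0.13,0,0],0,0]]'
sed 's/22-C/-22-C/; s/-F@t/F@t/g; s/,-F@M\[:,0\]/,F@M[:,0]/' f.py > g.py; python3 g.py
$P '[[[-0.005,0,0],0,0],[[-0.01,0,0],0,0]]' >/dev/null; python3 g.py
$P '[[[-0.004,0,0],0,0]]' >/dev/null; python3 g.py
$P '[[[-0.004,0,0],0,0]]' >/dev/null; python3 g.py
$P '[[[-0.004,0,0],0,0]]' >/dev/null; python3 g.py
```

```text
t: 24.05
position: [633.6, 63.5, 253.1]
tool_rot: [0.674, 0.739, -0.002, -0.003]
force: [0.3, -0.8, 0.7]
gripper_width: 0.1
t24.05 peg 0.239 pegR 60.9 face-vs-tang 0.15 Fn -0.8 Ft -0.9 |F| 1.1 z 253 j6 -0.08
t24.30 peg 0.174 pegR 62.0 face-vs-tang 0.08 Fn -0.3 Ft -0.3 |F| 0.9 z 258 j6 -0.09
t24.43 peg 0.150 pegR 61.7 face-vs-tang 0.06 Fn 1.3 Ft 1.2 |F| 2.0 z 258 j6 -0.09
t24.55 peg 0.126 pegR 61.5 face-vs-tang 0.03 Fn -0.5 Ft -0.5 |F| 0.7 z 257 j6 -0.09
t24.68 peg 0.102 pegR 61.3 face-vs-tang 0.01 Fn 0.7 Ft 0.7 |F| 0.8 z 257 j6 -0.09
```

```bash
P="python3 -m pendant"
$P '[[[-0.0025,0,0],0,0]]' >/dev/null; python3 g.py
$P '[[[-0.0025,0,0],0,0]]' >/dev/null; python3 g.py
$P '[[[-0.0025,0,0],0,0]]' >/dev/null; python3 g.py
$P '[[[-0.0025,0,0],0,0]]' >/dev/null; python3 g.py
```

```text
t24.80 peg 0.086 pegR 61.3 face-vs-tang 0.01 Fn 0.7 Ft 0.7 |F| 1.1 z 257 j6 -0.10
t24.93 peg 0.070 pegR 61.3 face-vs-tang 0.02 Fn 0.4 Ft 0.4 |F| 0.6 z 257 j6 -0.10
t25.05 peg 0.054 pegR 61.4 face-vs-tang 0.04 Fn -0.4 Ft -0.4 |F| 1.6 z 257 j6 -0.10
t25.18 peg 0.037 pegR 61.4 face-vs-tang 0.06 Fn -0.1 Ft -0.1 |F| 0.9 z 257 j6 -0.10
```

```bash
P="python3 -m pendant"
$P '[[[-0.0025,0,0],0,0]]' >/dev/null; python3 g.py
$P '[[[-0.0025,0,0],0,0]]' >/dev/null; python3 g.py
$P '[[[-0.0025,0,0],-0.02,0]]' >/dev/null; python3 g.py; python3 st.py
```

```text
t25.30 peg 0.028 pegR 61.4 face-vs-tang 0.06 Fn 3.5 Ft 3.5 |F| 3.6 z 257 j6 -0.10
t25.43 peg 0.022 pegR 61.5 face-vs-tang 0.07 Fn 6.8 Ft 6.7 |F| 6.9 z 257 j6 -0.10
t25.55 peg 0.014 pegR 62.2 face-vs-tang 0.11 Fn 6.3 Ft 6.3 |F| 6.5 z 257 j6 -0.14
t 25.55 p [635.9  49.9 256.8] j [-0.011  0.349  1.356  0.004  1.438 -0.138] x [-0.126  0.992  0.004] y [ 0.992  0.126 -0.   ] z [-0.001  0.004 -1.   ] F [-0.66  6.29  1.41] w 0.1104746960216467
```

```bash
P="python3 -m pendant"
$P '[[[-0.0062,0.0005,0],0.095,0]]' >/dev/null; python3 g.py
$P '[[[-0.0039,0.0012,0],0.0159,0]]' >/dev/null; python3 g.py
$P '[[[-0.0039,0.0012,0],0.0159,0]]' >/dev/null; python3 g.py
$P '[[[-0.0039,0.0012,0],0.0159,0]]' >/dev/null; python3 g.py
$P '[[[-0.0039,0.0012,0],0.0159,0]]' >/dev/null; python3 g.py
$P '[[[-0.0039,0.0012,0],0.0159,0]]' >/dev/null; python3 g.py
$P '[[[-0.0039,0.0012,0],0.0159,0]]' >/dev/null; python3 g.py
$P '[[[-0.0039,0.0012,0],0.0159,0]]' >/dev/null; python3 g.py
```

```text
t25.68 peg 6.258 pegR 59.5 face-vs-tang 0.00 Fn 6.5 Ft 6.5 |F| 6.5 z 257 j6 0.01
t25.80 peg 6.229 pegR 59.5 face-vs-tang 0.01 Fn 6.8 Ft 6.8 |F| 6.9 z 257 j6 0.03
t25.93 peg 6.206 pegR 59.5 face-vs-tang 0.00 Fn 8.6 Ft 8.6 |F| 8.7 z 257 j6 0.05
STOP
t26.05 peg 6.188 pegR 59.4 face-vs-tang 0.01 Fn 8.5 Ft 8.5 |F| 8.5 z 257 j6 0.08
STOP
t26.18 peg 6.168 pegR 59.4 face-vs-tang 0.01 Fn 9.3 Ft 9.3 |F| 9.3 z 257 j6 0.10
STOP
t26.30 peg 6.143 pegR 59.3 face-vs-tang 0.01 Fn 9.8 Ft 9.8 |F| 9.8 z 257 j6 0.12
STOP
t26.43 peg 6.118 pegR 59.3 face-vs-tang 0.01 Fn 9.7 Ft 9.7 |F| 9.7 z 257 j6 0.14
STOP
t26.55 peg 6.092 pegR 59.3 face-vs-tang 0.01 Fn 9.5 Ft 9.5 |F| 9.6 z 257 j6 0.17
STOP
```

```bash
P="python3 -m pendant"
$P '[[[-0.0039,0.0012,0],0.0159,0]]' >/dev/null; python3 g.py
$P '[[[-0.0039,0.0012,0],0.0159,0]]' >/dev/null; python3 g.py
$P '[[[-0.0039,0.0012,0],0.0159,0]]' >/dev/null; python3 g.py
$P '[[[-0.0039,0.0012,0],0.0159,0]]' >/dev/null; python3 g.py
```

```text
t26.68 peg 6.065 pegR 59.3 face-vs-tang 0.01 Fn 9.6 Ft 9.7 |F| 9.7 z 257 j6 0.19
STOP
t26.80 peg 6.039 pegR 59.3 face-vs-tang 0.01 Fn 9.1 Ft 9.1 |F| 9.2 z 257 j6 0.21
STOP
t26.93 peg 6.011 pegR 59.3 face-vs-tang 0.01 Fn 8.8 Ft 8.8 |F| 8.9 z 257 j6 0.23
STOP
t27.05 peg 5.984 pegR 59.3 face-vs-tang 0.01 Fn 8.9 Ft 8.9 |F| 9.0 z 257 j6 0.26
STOP
```

```bash
P="python3 -m pendant"
$P '[[[-0.0039,0.0012,0],0.0159,0]]' >/dev/null; python3 g.py
$P '[[[-0.0030,0.0009,0],0.0120,0]]' >/dev/null; python3 g.py
$P '[[[-0.0015,0.0005,0],0.0060,0]]' >/dev/null; python3 g.py
```

```text
t27.18 peg 5.955 pegR 59.3 face-vs-tang 0.01 Fn 8.2 Ft 8.2 |F| 8.2 z 257 j6 0.28
STOP
t27.30 peg 5.932 pegR 59.4 face-vs-tang 0.01 Fn 7.7 Ft 7.7 |F| 7.8 z 257 j6 0.30
STOP
t27.43 peg 5.919 pegR 59.4 face-vs-tang 0.01 Fn 7.1 Ft 7.1 |F| 7.3 z 257 j6 0.30
```

```bash
python3 -m pendant '[[[0.02,0,0],0,0],[[0.02,0,-0.14],0,0],[[0.02,0,-0.14],0,0]]'
python3 st.py
python3 - <<'E'
from h import *
C=np.array([576.5,27.2])
a=np.radians(65.8); yd=np.array([np.cos(a),np.sin(a)]); xd=np.array([yd[1],-yd[0]])
for n in("top","side"):
    s=pickle.load(open(n+"0.pkl","rb")); Z=s["z_map"]; v,u=np.nonzero(Z>0); z=Z[v,u]
    q=np.linalg.inv(s["mtx"])@np.array([u,v,np.ones(len(u))])*z; w=(s["pose"][:3,:3]@q).T+s["pose"][:3,3]
    d=w[:,:2]-C; X=d@xd;Y=d@yd; m=(Y>100)&(Y<180)&(abs(X)<40)&(w[:,2]>5)
    if n=="top":
        for i in np.nonzero(m)[0]: print(u[i],v[i],"X%.0f Y%.0f z%.0f c%d"%(X[i],Y[i],w[i,2],s["color"][v[i],u[i]].mean()),end=" | ")
    else:
        print(); mm=m&(w[:,2]>50)
        for i in np.nonzero(mm)[0]: print("X%.0f Y%.0f z%.0f"%(X[i],Y[i],w[i,2]),end=" | ")
E
```

```text
t: 27.8
position: [643.3, 32.1, 319.2]
tool_rot: [0.82, 0.572, 0.004, 0.004]
force: [-0.7, -0.3, 0.6]
gripper_width: -0.1
t 27.8 p [643.3  32.1 319.2] j [-3.800e-02  3.210e-01  1.265e+00 -1.000e-03  1.544e+00  3.150e-01] x [0.346 0.938 0.002] y [ 0.938 -0.346  0.012] z [ 0.012 -0.002 -1.   ] F [-0.74 -0.32  0.58] w -0.09389273455028871
272 155 X24 Y176 z8 c72 | 273 155 X25 Y173 z11 c54 | 274 155 X27 Y170 z9 c49 | 272 156 X16 Y168 z37 c69 | 273 156 X17 Y164 z41 c46 | 274 156 X16 Y159 z51 c28 | 275 156 X17 Y156 z50 c27 | 276 156 X26 Y162 z12 c38 | 277 156 X28 Y160 z7 c46 | 272 157 X10 Y163 z53 c37 | 274 157 X13 Y158 z52 c20 | 275 157 X13 Y154 z56 c11 | 276 157 X15 Y152 z53 c8 | 277 157 X17 Y149 z51 c9 | 278 157 X17 Y145 z55 c24 | 279 157 X26 Y151 z15 c41 | 270 158 X5 Y168 z51 c55 | 271 158 X6 Y164 z55 c27 | 272 158 X7 Y162 z53 c14 | 273 158 X7 Y156 z64 c22 | 274 158 X8 Y154 z62 c30 | 275 158 X8 Y150 z67 c28 | 276 158 X11 Y148 z62 c19 | 277 158 X13 Y147 z56 c7 | 278 158 X15 Y145 z51 c3 | 279 158 X16 Y141 z55 c11 | 280 158 X20 Y142 z40 c33 | 281 158 X26 Y145 z12 c45 | 282 158 X28 Y142 z8
[... 10135 characters left out ...]
| X10 Y151 z62 | X-9 Y165 z54 | X-12 Y146 z64 | X-8 Y146 z64 | X-7 Y139 z67 | X-4 Y139 z67 | X-1 Y135 z68 | X3 Y139 z66 | X6 Y136 z67 | X-14 Y159 z54 | X-12 Y154 z56 | X-12 Y145 z61 | X-9 Y143 z62 | X-6 Y143 z61 | X-5 Y134 z66 | X-3 Y128 z69 | X1 Y131 z67 | X3 Y127 z69 | X15 Y156 z51 | X17 Y151 z54 | X-19 Y154 z54 | X-5 Y122 z69 | X-2 Y122 z69 | X1 Y122 z68 | X4 Y119 z69 | X15 Y146 z53 | X20 Y148 z51 | X-20 Y152 z52 | X-7 Y117 z68 | X-4 Y117 z68 | X0 Y119 z66 | X2 Y114 z68 | X5 Y113 z69 | X17 Y140 z52 | X-7 Y116 z65 | X-5 Y112 z67 | X-2 Y112 z67 | X0 Y109 z68 | X3 Y106 z69 | X-4 Y126 z56 | X-6 Y108 z66 | X-4 Y105 z67 | X-0 Y107 z65 | X3 Y108 z64 | X-5 Y123 z54 | X-5 Y111 z61 | X-3 Y109 z61 |
```

```bash
python3 -m pendant '[[[-0.49,-0.03,-0.1],0,0],[[-0.49,-0.03,-0.1],0,0],[[-0.49,-0.03,-0.1],0,0],[[-0.49,-0.03,-0.1],0,0],[[-0.49,-0.03,-0.1],0,0]]'
python3 - <<'E'
from rig import r
import cv2,pickle,numpy as np
out=[]
for n,b in(("side",(265,165,345,215)),("top",(262,148,332,198))):
    s=r.snapshot(n); pickle.dump(s,open(n+"3.pkl","wb")); s0=pickle.load(open(n+"0.pkl","rb"))
    for q in(s0,s): out.append(cv2.convertScaleAbs(cv2.resize(q["color"][b[1]:b[3],b[0]:b[2],::-1],(400,280),interpolation=cv2.INTER_CUBIC),alpha=2 if n=="top" else 1))
cv2.imwrite("pics/cmp.png",np.vstack([np.hstack(out[:2]),np.hstack(out[2:])]))
E
```

```text
t: 28.42
position: [562.7, -148.1, 352.5]
tool_rot: [0.821, 0.571, 0.0, -0.0]
force: [0.2, 1.4, -0.1]
gripper_width: 0.3
```

View pics/cmp.png

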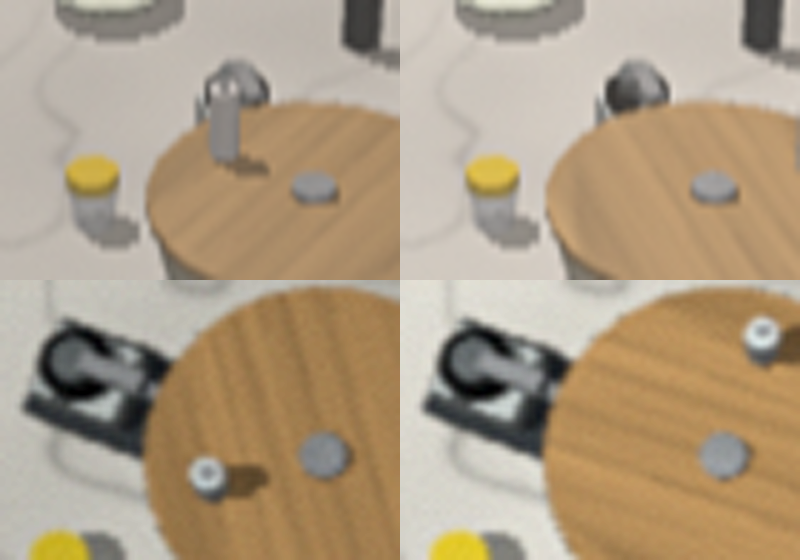

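The lower row compares top views at the start and now. A light feeler bar runs out over the inner half of the button, with its end near (478,357) in the right-hand image, so I have to press the outer half. The peg has moved to (762,340).

Run:
```python
from h import *
C=np.array([576.5,27.2])
def proj(s,P):
    q=np.linalg.inv(s["pose"])@np.r_[P,1]; k=s["mtx"]@q[:3]; return k[:2]/k[2]
for ang in(66.3,):
    a=np.radians(ang); yd=np.array([np.cos(a),np.sin(a)]); xd=np.array([yd[1],-yd[0]])
    Y=np.arange(120,172,2.)
    print("Y   ",*Y.astype(int))
    for n in("top","side"):
      for f in("0","3"):
        s=pickle.load(open(n+f+".pkl","rb")); g=cv2.cvtColor(s["color"],cv2.COLOR_RGB2GRAY).astype(np.float32)
        pr=[]
        for y in Y:
            v=[]
            for x in(-3,-1,1): 
                p=proj(s,[*(C+y*yd+x*xd),69]); v.append(cv2.getRectSubPix(g,(1,1),(float(p[0]),float(p[1])))[0,0])
            pr.append(np.mean(v))
        print(n,f,*np.array(pr).round().astype(int))
s=pickle.load(open("top3.pkl","rb"))
pg=ray(s,(262+762/5.714-.5,148+(338-280)/5.6-.5),115); d=pg[:2]-C; print("peg",pg,np.hypot(*d),np.arctan2(d[1],d[0])%6.2832)
# dark ring/housing outline at z~54: dark mask
g=cv2.cvtColor(s["color"],cv2.COLOR_RGB2GRAY)
m=np.zeros_like(g); m[150:172,262:283]=(g[150:172,262:283]<26)*255
c,_=cv2.findContours(m,cv2.RETR_EXTERNAL,cv2.CHAIN_APPROX_NONE)
c=max(c,key=cv2.contourArea); (u,v),rr=cv2.minEnclosingCircle(c); w=ray(s,(u,v),54); d=w[:2]-C
print("ring",u,v,rr,w,np.hypot(*d),np.degrees(np.arctan2(d[1],d[0])))
```

```text
Y    120 122 124 126 128 130 132 134 136 138 140 142 144 146 148 150 152 154 156 158 160 162 164 166 168 170
top 0 66 67 66 67 67 67 67 67 66 67 65 61 54 49 46 46 47 46 41 32 22 26 48 73 91 97
top 3 75 76 75 76 77 76 75 76 76 76 74 70 62 56 52 52 53 52 47 37 26 30 56 84 103 109
side 0 145 145 145 145 145 144 143 142 140 139 137 136 137 138 140 147 156 165 173 177 181 185 186 186 186 186
side 3 158 159 158 158 158 156 155 155 154 152 150 149 149 150 153 160 169 179 186 191 197 201 202 201 201 200
peg [ 628.97558896 -200.80673474  115.        ] 233.96743047221798 4.938613849425543
ring 274.9893493652344 162.64894104003906 6.139967441558838 [634.11963081 162.15681741  54.        ] 146.74251061334797 66.88000637125246
```

```bash
python3 -m pendant '[[[0.821,-0.098,0],0.033,0],[[0.821,-0.098,0],0.033,0],[[0.821,-0.098,0],0.033,0],[[0.821,-0.098,0],0.033,0],[[0.821,-0.098,0],0.033,0],[[0.821,-0.098,0],0.033,0],[[0.821,-0.098,0.13],0.033,0],[[0.821,-0.098,0.25],0.033,0],[[0.821,-0.098,0.25],0.033,0],[[0.821,-0.098,0.25],0.033,0]]' 
python3 st.py 156.7 639.6 173.7 250
python3 - <<'E'
from h import *
from rig import r
s=pickle.load(open("top3.pkl","rb")); C=np.array([576.5,27.2])
pg=ray(s,(262+362/5.714-.5,148+58/5.6-.5),115); d=pg[:2]-C; print("peg",pg,np.hypot(*d),np.arctan2(d[1],d[0])%6.2832)
s=r.snapshot("side"); cv2.imwrite("pics/side4.png",cv2.resize(s["color"][100:240,260:400,::-1],None,fx=4,fy=4,interpolation=cv2.INTER_CUBIC))
E
```

```text
t: 29.78
position: [640.2, 174.5, 254.5]
tool_rot: [0.835, 0.551, 0.001, 0.001]
force: [0.5, -0.1, 0.3]
gripper_width: -0.2
t 29.775 p [640.2 174.5 254.5] j [ 0.181  0.404  1.286 -0.     1.449  0.585] x [0.394 0.919 0.001] y [ 0.919 -0.394  0.002] z [ 0.002  0.    -1.   ] F [ 0.53 -0.09  0.3 ] w -0.23287099450119592
shift/400 [-0.0025 -0.0005  0.0112] turn -1.9987 (cw +)
peg [631.70134534   6.3611899  115.        ] 59.00376711457949 5.922234560203767
```

View pics/side4.png

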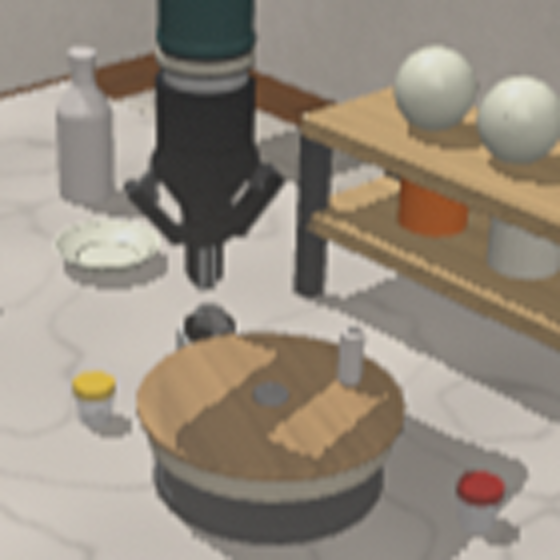

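The side view shows the fingers at (205,280) above the outer part of the button at (210,322). The peg is at (350,355) and all pots are where they were. I'll descend gently.

```bash
P="python3 -m pendant"
$P '[[[-0.0025,0,0.015],0,0],[[-0.0025,0,0.03],0,0],[[-0.0025,0,0.03],0,0]]'|grep -E 'pos|force'
$P '[[[0,0,0.005],0,0],[[0,0,0.005],0,0]]'|grep -E 'pos|force'
$P '[[[0,0,0.005],0,0],[[0,0,0.005],0,0]]'|grep -E 'pos|force'
$P '[[[0,0,0.005],0,0],[[0,0,0.005],0,0]]'|grep -E 'pos|force'
$P '[[[0,0,0.005],0,0],[[0,0,0.005],0,0]]'|grep -E 'pos|force'
```

```text
position: [639.1, 173.2, 240.3]
force: [0.3, -0.3, 0.1]
position: [639.3, 173.3, 238.5]
force: [0.5, 0.2, -0.8]
position: [639.4, 173.4, 237.1]
force: [0.2, -0.7, 1.8]
position: [639.4, 173.4, 235.1]
force: [0.4, -0.3, 2.6]
position: [639.4, 173.3, 233.1]
force: [-0.0, 0.0, 4.6]
```

```bash
P="python3 -m pendant"
$P '[[[0,0,0.003],0,0],[[0,0,0.003],0,0]]'|grep -E 'pos|force'
$P '[[[0,0,0.003],0,0],[[0,0,0.003],0,0]]'|grep -E 'pos|force'
```

```text
position: [639.4, 173.4, 231.8]
force: [-0.7, 0.3, 4.8]
position: [639.4, 173.4, 231.5]
force: [-1.0, -0.8, 7.6]
```

```bash
P="python3 -m pendant"
$P '[[[0,0,0.0025],0,0],[[0,0,0.0025],0,0],[[0,0,0.0025],0,0]]'|grep -E 'pos|force'
```

```text
position: [639.4, 173.4, 231.4]
force: [-1.9, -0.3, 11.1]
```

The button is on its stop: travel is about 6 mm and force climbs to 11 N with no further motion. Releasing and moving clear.

```bash
python3 -m pendant '[[[0,0,-0.02],0,0],[[0,0,-0.1],0,0],[[0,0,-0.2],0,0],[[-0.0,0,-0.3],0,0],[[0.3,0.1,-0.3],0,0],[[0.3,0.1,-0.3],0,0],[[0.3,0.1,-0.3],0,0],[[0.3,0.1,-0.3],0,0]]'
python3 st.py
python3 - <<'E'
from rig import r
import cv2,numpy as np,pickle
from h import *
C=np.array([576.5,27.2]);out=[]
for n,b in(("side",(250,150,400,260)),("top",(245,130,385,232))):
    s=r.snapshot(n);pickle.dump(s,open(n+"5.pkl","wb"));out.append(cv2.convertScaleAbs(cv2.resize(s["color"][b[1]:b[3],b[0]:b[2],::-1],(400,293),interpolation=cv2.INTER_CUBIC),alpha=2 if n=="top" else 1))
cv2.imwrite("pics/fin.png",np.hstack(out))
a=pickle.load(open("top3.pkl","rb"))["color"].astype(int);d=np.abs(a-s["color"].astype(int)).sum(2)[145:200,288:360];print("peg/wheel diff max",d.max())
E
```

```text
t: 33.08
position: [723.4, 268.0, 346.6]
tool_rot: [0.835, 0.551, -0.002, -0.0]
force: [-0.2, -1.1, 1.3]
gripper_width: 0.1
t 33.075 p [723.4 268.  346.6] j [ 0.281  0.619  0.793 -0.     1.734  0.686] x [ 0.394  0.919 -0.003] y [ 0.919 -0.394 -0.003] z [-0.004 -0.002 -1.   ] F [-0.23 -1.14  1.27] w 0.12741478055145813
peg/wheel diff max 294
```

View pics/fin.png

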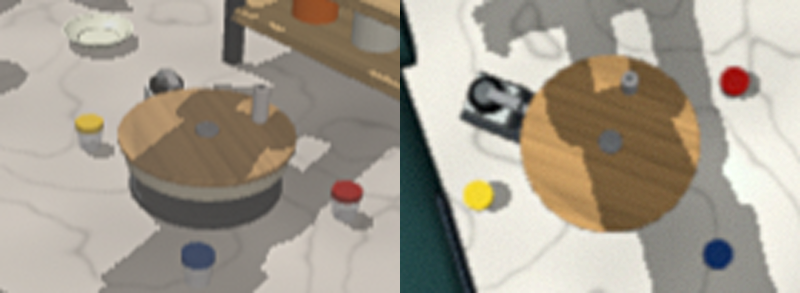

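The final views show the button up again, the peg at the same place (about (325,158) in the raw top image), the pots unmoved and the arm clear. I'll let the arm settle, then hand in.

```bash
python3 -m pendant '[[[0,0,0],0,0],[[0,0,0],0,0],[[0,0,0],0,0]]'; python3 -c "
from rig import r
print(r.sign_off())"
```

```text
t: 33.55
position: [723.0, 267.4, 350.3]
tool_rot: [0.835, 0.55, 0.001, 0.0]
force: [-0.2, -0.6, 0.5]
gripper_width: 0.0
the job is handed in; nothing more can be done
None
```

I found the high spot by feel, stopped the wheel with it at the feeler, pressed the marker to its stop and let go. I handed in at 33.6 s; no verdict is reported.

**Finding the spot:** I pushed the peg counter-clockwise with shut fingers, with one re-approach. The plain drag read about 6 N. The force rose to about 10 N, fell back through 6 N to about 3.5 N, then returned to 6 N. I ran past the spot and came back clockwise. The two passes put the top within a few hundredths of a radian of each other, and I stopped near the middle, inside the 0.14 rad tolerance. The highest wrist reading during pushing was 11.3 N, against the 20 N limit.

**Pressing the marker:** A fixed bar covers the inner half of the button, so I pressed the outer half. It went down about 6 mm and stopped, with the force climbing to 11 N, then I released it.

**Last checks:** The pictures show the button up, the peg where I left it, and the three pots and the dish in place. I did not re-check the frame, brush and pail, but the arm never went near them.

**What did not agree or could not be checked:**
- The feeler tip cannot be seen, so the high spot's place rests on force alone.
- A before/after image difference over the wheel was large. I put it down to the arm's shadow, since the peg pixel was unchanged.
- The peg radius came out 59 mm instead of 62 mm in my last picture measurement.

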